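Take a pellet die apart into its storage tray

TASK

The pellet die standing on the bench has been used and must be put away. Take it apart from the top down, one part at a time - plunger, brass collar, barrel, then the base - and set each upright, fully home in the one storage block of the tray that is made for it. Do not tip any part over, and leave the wash bottle and the salt jar where they stand.

Things in the scene. Friction and masses are not known exactly. Their poses are not given: they have to be found in the camera images.
- plunger: steel plunger with red head, 0.12 kg: shank 13 mm in diameter, 68 mm long; head 22 mm in diameter, 68 to 88 mm above the origin. Stands loose on the base's spigot in the 17 mm bores of collar and barrel; its head begins 12 mm above the collar. Lift it at least 60 mm straight up to free it. Origin: centre of its underside, z up; round, so yaw is of no matter.
- collar: brass ring, 38 mm in diameter, 18 mm tall, bore 17 mm, 0.15 kg; a counterbore in its underside, 28 mm in diameter, 5 mm deep, fits over the barrel's neck. Lies loose on the barrel, lifts straight off. Origin: centre of its underside, z up; round, so yaw is of no matter.
- barrel: light metal cylinder, 52 mm in diameter, 44 mm tall, on top a neck 24 mm in diameter, 4 mm tall; bore 17 mm; 0.40 kg. A counterbore in its underside, 32 mm in diameter, 8 mm deep, fits over the base's spigot. Stands loose on the base, lifts straight off. Origin: centre of its underside, z up; round, so yaw is of no matter.
- die_base: dark steel disc, 62 mm in diameter, 20 mm tall, on top a bright spigot 28 mm in diameter, 6 mm tall; 0.35 kg. The lowest part of the die, loose on the bench. Origin: centre of its underside, z up; round, so yaw is of no matter.
- seat_plunger: blue block 90 x 90 x 34 mm, fixed in a bay of a low steel tray (2 x 2 blocks, 99 mm between centres; which is in which bay varies), with a hole 17 mm wide and 30 mm deep in its middle, opening as a funnel 35 mm wide at the top and 9 mm deep: for the plunger's shank (its underside then 4 mm above the block's underside). Origin: centre of its underside, z up, x and y along its edges.
- seat_collar: blue block 90 x 90 x 34 mm, fixed in a bay of a low steel tray (2 x 2 blocks, 99 mm between centres; which is in which bay varies), with the smallest of the three flat round white-lined recesses, 49 mm wide, 5 mm deep: for the collar (its underside then 29 mm above the block's underside). Origin: centre of its underside, z up, x and y along its edges.
- seat_barrel: blue block 90 x 90 x 34 mm, fixed in a bay of a low steel tray (2 x 2 blocks, 99 mm between centres; which is in which bay varies), with the middle one of the three flat round white-lined recesses, 63 mm wide, 5 mm deep: for the barrel (its underside then 29 mm above the block's underside). Origin: centre of its underside, z up, x and y along its edges.
- seat_base: blue block 90 x 90 x 34 mm, fixed in a bay of a low steel tray (2 x 2 blocks, 99 mm between centres; which is in which bay varies), with the largest of the three flat round white-lined recesses, 72 mm wide, 5 mm deep: for the base (its underside then 29 mm above the block's underside). Origin: centre of its underside, z up, x and y along its edges.
- wash_bottle: white squeeze bottle with a blue cap and a bent spout, 68 mm in diameter, 206 mm tall, standing loose beyond the die; to be left alone. Origin at its underside.
- salt_jar: white jar with a red screw lid, 54 mm in diameter, 98 mm tall, standing loose beyond the die; to be left alone. Origin at its underside.
Not all that is in view belongs to the job. Several things have the shape of the barrel; the one meant has the colours described above.

How it is judged:
By the outcome, as a careful person would: the job done as asked, in the order asked, and still so for the second after the job is handed in, with the robot touching nothing.
It also fails if it takes over 93 s, if anything falls off the work surface, if the arm or the gripper's body presses on something with over 40 N, if the wrist force passes 120 N, or if a joint passes its speed limit or range.

ROBOT

A 6-joint arm with a two-finger parallel gripper is mounted at the origin on a cart in front of the work surface, level with it; the furniture and walls round the work are solid. World frame = base frame: x ahead of the robot, y to its left, z up, the work surface at z = 0. Lengths are in m, angles in rad, forces in N, time in s.
With the tool pointing down it reaches from about 0.375 to 0.825 m from the base axis. Payload 5.5 kg.
Tool frame: the origin (TCP) lies on the centre line of the jaws, within the pads' length; the fingertips stand 19 mm ahead of it and the grasp point (between the pads) is the TCP; z points along the fingers, y is the line along which they close (so a half turn about z gives the same grasp; the last joint's range is limited). The gripper opens to 85 mm and grips with 20 to 120 N. Pads are 22 mm wide; open, the fingers measure 114 mm over their backs; the gripper's body (76 mm by 85 mm) begins 54 mm behind the grasp point. The pads swing forward as they close: fully open they stand 13 mm farther back than shut.
Start: joints at [1.194, 0.314, -0.047, 1.21, 0, 1.571], TCP at [0.221, 0.558, 0.25] pointing down, gripper open.
Joint ranges: [-2.67, 2.67], [-0.69, 1.73], [-1.03, 1.25], [-2.08, 2.16], [-1.42, 1.45], [-3.14, 3.14]. Speed limits (rad/s): [2.39, 2.39, 3.01, 3.14, 3.14, 3.14].

INTERFACE

Orientations are given as a rotation vector (axis times angle).
In Python, from plant import * gives the robot as it stands. Calls block until the motion is done:
- move_ptp(position, orientation): joint-space move of the TCP to a pose.
- move_l(position, frame=None, vel=0.15, f_stop=None): straight line of the TCP; frame=None keeps the orientation; vel is the mean speed in m/s. With f_stop (N) it stops when the force on the tool has changed by that much, and returns True; else False.
- goto_joints(angles): joint-space move.
- gripper_to(opening, force=None): opening from 0.0 (shut) to 1.0 (fully open); force is the grip in N (None keeps the last); returns when the fingers have stopped.
- sleep(seconds).
- inverse_kinematics(position, orientation): joint angles nearest the present ones, or None.
- get_image(name): name is "scene" or "top" or "wrist"; returns a dict with "img" (400x640x3 uint8, blue, green, red), "vertical_fov" (degrees; the focal length in pixels is half the picture's height over the tangent of half this angle, whatever the lens; pixels are square), "cx", "cy" (the principal point, pixels), "k1" (the pictures are not rectified: a ray, as slopes to the right and down, at radius r is drawn at 1 + k1 r^2 times it, then the intrinsics apply), "rvec" (rotation vector, rad) and "tvec" (3), from world to camera coordinates, as OpenCV has them; the wrist camera has in their place "mount" (4x4, takes a point from camera to tool coordinates, whose origin is the TCP and whose axes are the flange's). Camera axes: x right, y down, z forward; pixel columns grow to the right and rows downward; lengths in m; the calibration is good to about 2 mm. A picture is of the moment at which its call begins: read the wrist's pose just before it. There is no depth.
A pose or a line that the arm cannot do raises PlanningError and nothing moves.
- hand_in(): hands the job in; it is judged then, once.
Readings, each from a call of its own:
- get_clock(): time.
- get_joints(): joint angles.
- get_joint_vel(): joint speeds.
- get_effort(): joint torques, N m.
- get_position(): TCP position.
- get_tcp_rot(): TCP orientation.
- get_wrist_force(): force on the tool from outside, world axes, zero at the start.
- get_ft_torque(): the same for the moment, N m.
- get_opening(): opening from 0.0 (shut) to 1.0 (fully open).
- get_finger_force(): force on a finger pad.
Only numpy, scipy, OpenCV 4.12 (cv2) and the standard library are available. Lean on these libraries where they do the work, as an engineer would, in place of code of your own. Each camera call takes 0.05 s, during which the arm holds its last target. There are 200 camera calls.

## Working session

There is one attempt and no reset: what is moved stays moved. The work goes in short steps, each a Python script; the robot and the scene stay as the last script left them, time stands still between calls to the robot, and variables do not carry over. Pictures are saved under pics/ and viewed, at most 14 in all, crops included, and the job is handed in when it is done.

```bash
mkdir -p pics; ls; cat > h.py <<'E'
from plant import *
import numpy as np, cv2
def K(d):
    f=200/np.tan(np.radians(d["vertical_fov"])/2)
    return np.array([[f,0,d["cx"]],[0,f,d["cy"]],[0,0,1.]])
def ray(d,u,v):
    k=K(d); x=np.array([(u-k[0,2])/k[0,0],(v-k[1,2])/k[1,1]]); s=x.copy()
    for _ in range(30): s=x/(1+d["k1"]*(s@s))
    c=np.array([s[0],s[1],1.])
    if "mount" in d:
        R=cv2.Rodrigues(np.array(d["rot"],float))[0]; M=np.array(d["mount"])
        return np.array(d["pos"])+R@M[:3,3], R@M[:3,:3]@c
    R=cv2.Rodrigues(np.array(d["rvec"],float))[0]
    return -R.T@np.array(d["tvec"],float).ravel(), R.T@c
def hit(d,u,v,z):
    o,r=ray(d,u,v); return o+r*(z-o[2])/r[2]
def shot(name,fn=None):
    p,r=get_position(),get_tcp_rot()
    d=get_image(name); d["pos"],d["rot"]=p,r
    if fn: cv2.imwrite("pics/"+fn,d["img"])
    return d
E
python3 - <<'E'
from h import *
import pickle
for n in("scene","top","wrist"):
    d=shot(n,n+"0.png"); pickle.dump(d,open(n+"0.pkl","wb"))
    print(n,{k:v for k,v in d.items() if k!="img"})
print(get_clock(),get_position(),get_tcp_rot(),get_opening())
E
```

```text
pics
scene {'vertical_fov': 48.7196697468556, 'cx': 323.4254610725593, 'cy': 193.0613312483346, 'k1': -0.014088307698563686, 'rvec': array([ 1.02897145, -2.31047643,  1.18022423]), 'tvec': array([0.41938807, 0.33968862, 0.59191145]), 'pos': array([0.22057047, 0.55740762, 0.24942006]), 'rot': array([-5.88345620e-01, -3.08567669e+00,  2.63146868e-03])}
top {'vertical_fov': 44.83368334709078, 'cx': 322.1672262665947, 'cy': 200.34317209618354, 'k1': 0.042080341551648776, 'rvec': array([ 2.14256259, -2.16722931,  0.13616933]), 'tvec': array([0.03545306, 0.60417241, 1.03526289]), 'pos': array([0.22058383, 0.55741293, 0.24946303]), 'rot': array([-5.88403202e-01, -3.08567406e+00,  2.55430810e-03])}
wrist {'vertical_fov': 60.386305172162224, 'cx': 322.9700801983044, 'cy': 205.0257117659862, 'k1': -0.06294591978062689, 'mount': array([[ 3.90627456e-04, -9.45940773e-01, -3.24339178e-01,
         8.17149676e-02],
       [ 9.99999700e-01,  1.52405477e-04,  7.59885948e-04,
         3.47523841e-04],
       [-6.69376033e-04, -3.24339377e-01,  9.45940548e-01,
        -1.23112299e-01],
       [ 0.00000000e+00,  0.00000000e+00,  0.00000000e+00,
         1.00000000e+00]]), 'pos': array([0.22058338, 0.55747586, 0.24953569]), 'rot': array([-5.88346282e-01, -3.08571447e+00,  2.28558406e-03])}
0.15 [0.22061599 0.55750924 0.24961955] [-5.88288986e-01 -3.08576293e+00  2.08247991e-03] 0.9985075502148657
```

View pics/scene0.png

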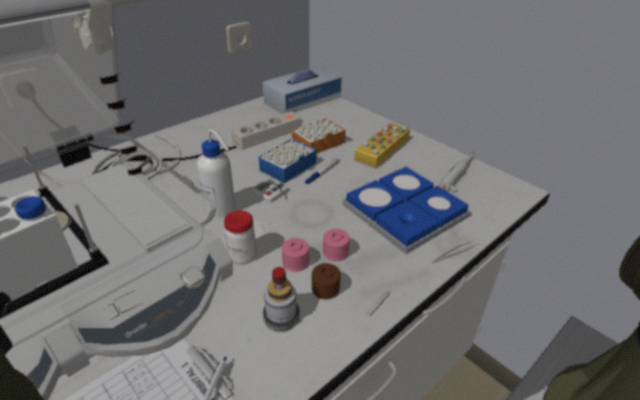

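View pics/top0.png

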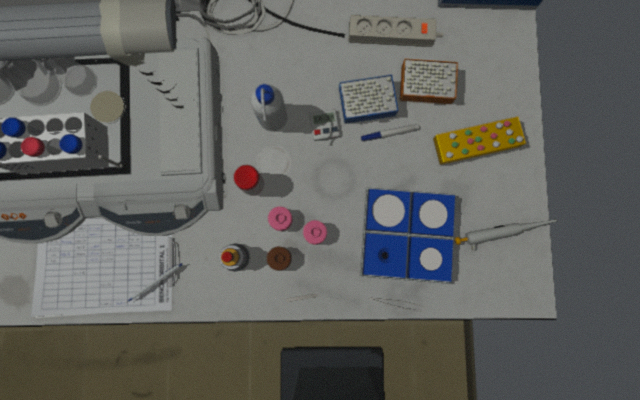

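The scene view shows the die at about (280,300). Two pink decoys and a brown one stand beside it, the tray is at (405,205), the bottle at (215,175) and the jar at (240,237). The top view shows the die at (233,257), the white recesses at (389,210), (433,214) and (431,259), and the plunger hole at (384,255).

```bash
cat > m.py <<'E'
from h import *
import pickle
def tri(a,b):
    (o1,r1),(o2,r2)=a,b
    A=np.stack([r1,-r2],1); t=np.linalg.lstsq(A,o2-o1,rcond=None)[0]
    p,q=o1+r1*t[0],o2+r2*t[1]; return (p+q)/2,np.linalg.norm(p-q)
def blobs(m,amin):
    n,l,s,c=cv2.connectedComponentsWithStats(m.astype(np.uint8)*255)
    return [(c[i],s[i]) for i in range(1,n) if s[i][4]>=amin]
D={n:pickle.load(open(n+"0.pkl","rb")) for n in("top","scene")}
for n,roi in(("top",(355,185,470,285)),("scene",(340,160,475,250))):
    im=D[n]["img"]; hsv=cv2.cvtColor(im,cv2.COLOR_BGR2HSV)
    x0,y0,x1,y1=roi; R=np.zeros(im.shape[:2],bool); R[y0:y1,x0:x1]=1
    w=R&(hsv[...,1]<90)&(hsv[...,2]>130)
    print(n,"white")
    for c,s in blobs(w,60): print(c.round(1),s)
    b=R&(cv2.inRange(hsv,(100,120,50),(130,255,255))>0)
    cn=max(cv2.findContours(cv2.morphologyEx(b.astype(np.uint8),cv2.MORPH_CLOSE,np.ones((25,25))),0,2)[0],key=cv2.contourArea)
    print("blue",cv2.approxPolyDP(cn,8,True).reshape(-1,2).tolist(),cv2.minAreaRect(cn))
    red=((hsv[...,0]<8)|(hsv[...,0]>172))&(hsv[...,1]>150)&(hsv[...,2]>70)
    for c,s in blobs(red,20): print("red",c.round(1),s)
cs,ct=D["scene"]["img"],D["top"]["img"]
a=cv2.resize(ct[225:285,200:320],None,fx=5,fy=5,interpolation=2);b=cv2.resize(cs[255:335,250:350],None,fx=3.75,fy=3.75,interpolation=2)
cv2.imwrite("pics/c1.png",np.hstack([a[:, :425],b]))
for n,p in(("scene",ray(D["scene"],0,0)[0]),("top",ray(D["top"],0,0)[0])):print(n,p)
E
python3 m.py
```

```text
top white
[388.5 210.3] [374 195  31  32 761]
[433.1 213.8] [420 200  27  28 583]
[430.6 258.5] [420 248  22  22 364]
blue [[370, 189], [363, 273], [450, 281], [454, 196]] ((409.5244445800781, 234.6881866455078), (88.84479522705078, 86.01036071777344), 4.4846062660217285)
red [ 30.8 146. ] [ 21 138  20  17 264]
red [245.7 176.9] [234 166  24  23 442]
red [226.7 256.4] [222 252  10  10  80]
scene white
[383.7 191.9] [ 340  160  126   90 3377]
[459.1 218.5] [ 416  160   59   90 1585]
[406.1 181.9] [393 174  27  16 326]
[374.9 197.1] [359 188  33  19 490]
[438.9 202.9] [428 196  23  14 242]
blue [[348, 193], [406, 245], [466, 209], [407, 168]] ((406.474365234375, 202.03353881835938), (103.82913970947266, 69.27010345458984), 37.45058059692383)
red [238.  221.3] [225 211  27  21 461]
red [278.3 272.7] [273 268  12  11  95]
scene [0.08785371 0.5035865  0.61669785]
top [0.468002   0.02794836 1.10374068]
```

View pics/c1.png

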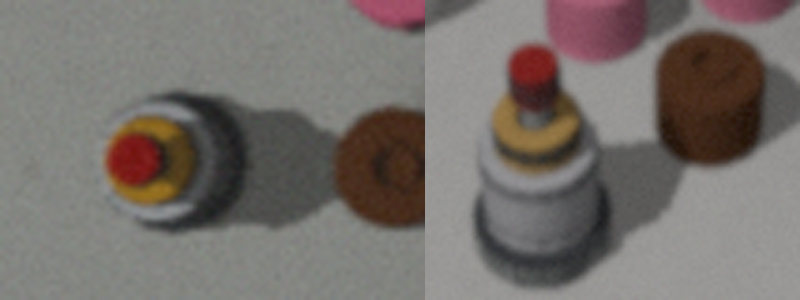

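The crop shows the die as described: red head, brass collar, light barrel, dark base. The brown decoy stands to its right.

```bash
cat >> m.py <<'E'
print("----")
T,S=D["top"],D["scene"]
P={}
for n,t,s in(("base",(388.5,210.3),(374.9,197.1)),("barrel",(433.1,213.8),(406.1,181.9)),("collar",(430.6,258.5),(438.9,202.9)),("headtop",(226.7,256.4),(278.3,272.7))):
    print(n,*[x.round(4) for x in map(np.array,tri(ray(T,*t),ray(S,*s)))], "top@z",hit(T,*t,.034 if n!="headtop" else .114).round(4),"scene@z",hit(S,*s,.034 if n!="headtop" else .104).round(4))
for c in [[370,189],[363,273],[450,281],[454,196]]: print("corner",hit(T,*c,.039).round(4))
print("plhole",hit(T,384,255,.03).round(4))
for n,u,v,z in(("jar",245.7,176.9,.098),("bottlecap",264,93,.206),("pink1",280,218,.044),("pink2",315.5,232,.044),("brown",279.5,258,.044),("base",238,258,.02)): print(n,hit(T,u,v,z).round(4))
E
python3 m.py | sed -n '/----/,$p'
```

```text
----
base [ 0.5816 -0.1186  0.0307] 0.0002 top@z [ 0.5812 -0.1182  0.034 ] scene@z [ 0.579 -0.115  0.034]
barrel [ 0.5727 -0.2168  0.0316] 0.0003 top@z [ 0.5723 -0.2163  0.034 ] scene@z [ 0.5708 -0.2137  0.034 ]
collar [ 0.4742 -0.2074  0.0317] 0.0004 top@z [ 0.4743 -0.2068  0.034 ] scene@z [ 0.4725 -0.2049  0.034 ]
headtop [0.4829 0.2242 0.1086] 0.0002 top@z [0.4827 0.223  0.114 ] scene@z [0.4865 0.2217 0.104 ]
corner [ 0.6286 -0.0779  0.039 ]
corner [ 0.4446 -0.0582  0.039 ]
corner [ 0.4258 -0.2453  0.039 ]
corner [ 0.6108 -0.2627  0.039 ]
plhole [ 0.483 -0.106  0.03 ]
jar [0.6485 0.1887 0.098 ]
bottlecap [0.7918 0.1376 0.206 ]
pink1 [0.5659 0.1214 0.044 ]
pink2 [0.5343 0.0439 0.044 ]
brown [0.4788 0.1225 0.044 ]
base [0.4803 0.2165 0.02  ]
```

```bash
cat >> h.py <<'E'
from scipy.spatial.transform import Rotation as Ro
RA=Ro.from_matrix(np.array([[0,1,0],[1,0,0],[0,0,-1.]])).as_rotvec()   # x tool=+y, y tool=+x
RB=Ro.from_matrix(np.array([[0,-1,0],[-1,0,0],[0,0,-1.]])).as_rotvec()
E
python3 - <<'E'
from h import *
import pickle
for n,r in(("A",RA),("B",RB)):
    for p in((.4825,.2225,.25),(.4825,.2225,.025),(.48,-.11,.2),(.474,-.207,.06),(.573,-.217,.1),(.582,-.119,.06)):
        q=inverse_kinematics(np.array(p),r); print(n,p,None if q is None else np.round(q,2))
E
```

```text
A (0.4825, 0.2225, 0.25) [ 0.43  0.18 -0.21  1.17  0.    2.  ]
A (0.4825, 0.2225, 0.025) [ 0.43  0.39 -0.51  0.67  0.    2.  ]
A (0.48, -0.11, 0.2) [-0.23  0.14 -0.38  1.05  0.    1.35]
A (0.474, -0.207, 0.06) [-0.41  0.32 -0.51  0.74  0.    1.16]
A (0.573, -0.217, 0.1) [-0.36  0.43 -0.23  0.91  0.    1.21]
A (0.582, -0.119, 0.06) [-0.2   0.44 -0.32  0.81  0.    1.37]
B (0.4825, 0.2225, 0.25) [ 0.43  0.18 -0.21  1.17  0.   -1.14]
B (0.4825, 0.2225, 0.025) [ 0.43  0.39 -0.51  0.67  0.   -1.14]
B (0.48, -0.11, 0.2) [-0.23  0.14 -0.38  1.05  0.   -1.8 ]
B (0.474, -0.207, 0.06) [-0.41  0.32 -0.51  0.74  0.   -1.98]
B (0.573, -0.217, 0.1) [-0.36  0.43 -0.23  0.91  0.   -1.93]
B (0.582, -0.119, 0.06) [-0.2   0.44 -0.32  0.81  0.   -1.77]
```

```bash
python3 - <<'E'
from h import *
import pickle
t=get_clock(); move_ptp(np.array([.4825,.2225,.25]),RA); print(get_clock()-t)
d=shot("wrist","w1.png"); pickle.dump(d,open("w1.pkl","wb"))
hsv=cv2.cvtColor(d["img"],cv2.COLOR_BGR2HSV)
red=(((hsv[...,0]<8)|(hsv[...,0]>172))&(hsv[...,1]>150)&(hsv[...,2]>70)).astype(np.uint8)
n,l,s,c=cv2.connectedComponentsWithStats(red)
for i in range(1,n):
    if s[i][4]>100: print(c[i],s[i],hit(d,*c[i],.114).round(4))
E
```

```text
1.5667
[322.88286334 198.14967462] [311 187  25  23 461] [0.4842 0.2237 0.114 ]
[508.09402424 227.10112829] [ 481  200   56   55 2393] [0.6382 0.1989 0.114 ]
```

View pics/w1.png

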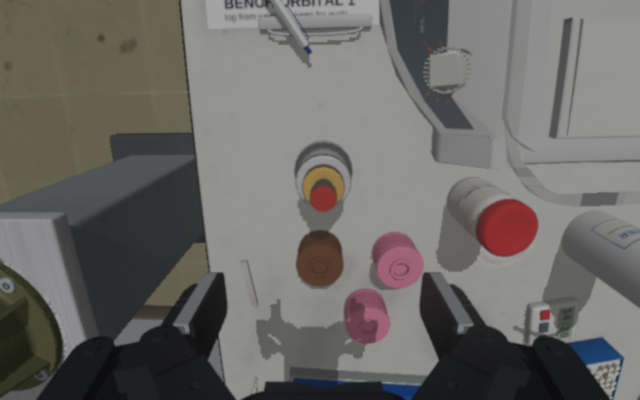

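The wrist view shows the red head at (323,198), and casting it to z=0.114 gives (0.484, 0.224). That agrees with the top view, and the area around the die is free. Next I take the plunger.

```bash
python3 - <<'E'
from h import *
import pickle
x,y=.4840,.2236
t=get_clock()
gripper_to(.6)
move_l(np.array([x,y,.140])); print(move_l(np.array([x,y,.106]),vel=.08,f_stop=8))
gripper_to(0,30); print("op",get_opening(),get_finger_force(),get_position())
move_l(np.array([x,y,.20]),vel=.1)
print("op",get_opening(),get_finger_force(),get_wrist_force())
d=shot("scene","s2.png")
move_l(np.array([x,y,.24]))
move_ptp(np.array([.483,-.05,.24]),RA); 
d=shot("wrist","w2.png"); pickle.dump(d,open("w2.pkl","wb"))
print(get_clock()-t)
E
```

```text
False
op 0.2435158948800535 29.2764827607607 [0.48427625 0.22383748 0.10658474]
op 0.24338769966498655 29.369197769556195 [ 0.83264912  1.12983151 -1.71416626]
4.925
```

View pics/w2.png

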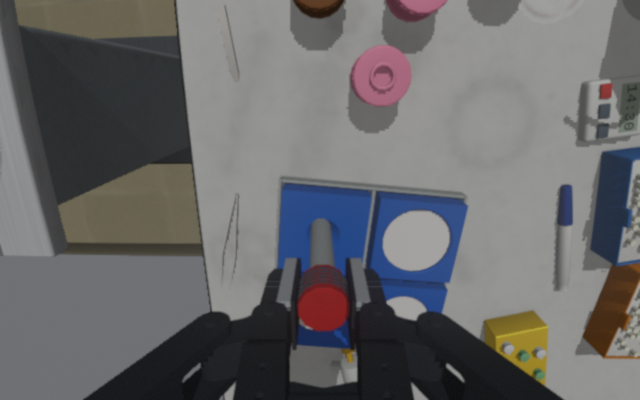

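View pics/s2.png

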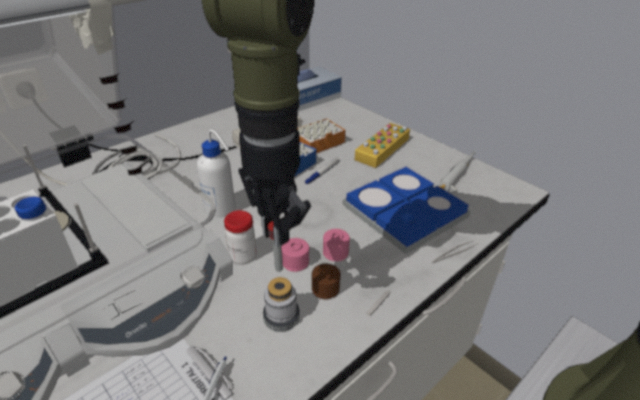

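The plunger is held upright and the rest of the stack is intact. The wrist view shows the base recess at (416,240). I use it to check the tray calibration, then place the plunger.

```bash
python3 - <<'E'
from h import *
import pickle
d=pickle.load(open("w2.pkl","rb")); hsv=cv2.cvtColor(d["img"],cv2.COLOR_BGR2HSV)
m=((hsv[...,1]<90)&(hsv[...,2]>120)).astype(np.uint8); m[:,:375]=0;m[:195]=0;m[285:]=0;m[:,458:]=0
n,l,s,c=cv2.connectedComponentsWithStats(m); i=1+np.argmax(s[1:,4]); print(c[i],s[i],hit(d,*c[i],.031).round(4))
t=get_clock()
b=hit(d,*c[i],.031)[:2]
if np.linalg.norm(b-[.5815,-.1185])<.005:
    x,y=.4831,-.1092
    move_l(np.array([x,y,.24])); move_l(np.array([x,y,.125]))
    print(move_l(np.array([x,y,.087]),vel=.06,f_stop=6),get_position(),get_wrist_force())
    d=shot("scene","s3.png")
    print(get_clock()-t)
    cv2.imwrite("pics/s3c.png",cv2.resize(d["img"][80:270,300:500],None,fx=3,fy=3))
E
```

```text
[415.4949402  240.18705918] [ 382  210   68   62 3261] [ 0.5833 -0.1188  0.031 ]
True [ 0.48229973 -0.10910433  0.08747721] [-0.2659772   0.69735944  6.81848457]
2.116599999999999
```

View pics/s3c.png

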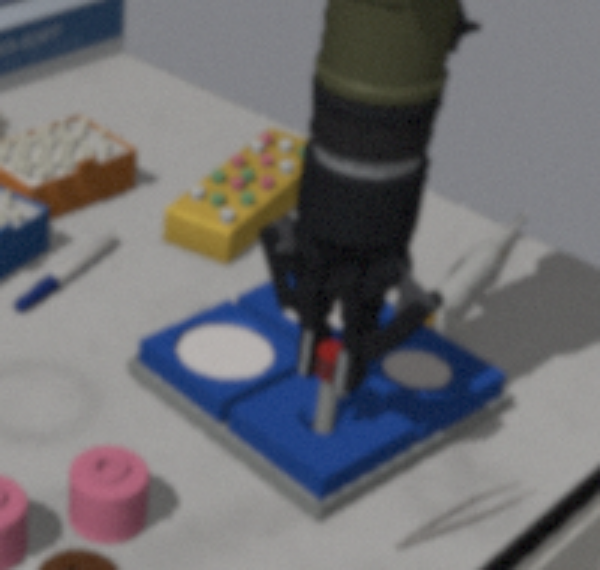

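It stopped on contact at TCP z = 0.0875, so the plunger is fully home and the tray floor is about 3 mm up. Next I release it and fetch the collar.

```bash
python3 - <<'E'
from h import *
import pickle
t=get_clock()
gripper_to(.5); p=get_position(); move_l(np.array([p[0],p[1],.18]),vel=.2)
x,y=.4842,.2237
move_ptp(np.array([x,y,.18]),RA); gripper_to(.75)
d=shot("wrist","w4.png"); pickle.dump(d,open("w4.pkl","wb"))
hsv=cv2.cvtColor(d["img"],cv2.COLOR_BGR2HSV)
m=cv2.inRange(hsv,(14,90,60),(32,255,255)); m[:,:200]=0;m[:,440:]=0
n,l,s,c=cv2.connectedComponentsWithStats(m); i=1+np.argmax(s[1:,4]); print(c[i],s[i])
s_=s[i]; print("ext",hit(d,s_[0]+s_[2]/2,s_[1]+s_[3]/2,.082).round(4),[hit(d,u,s_[1]+s_[3]/2,.082).round(4) for u in(s_[0],s_[0]+s_[2])])
tp=shot("top","t4.png")
print(get_clock()-t)
E
```

```text
[319.76829268 213.75087108] [ 294  189   53   51 1722]
ext [0.4848 0.2237 0.082 ] [array([0.4666, 0.2238, 0.082 ]), array([0.503 , 0.2237, 0.082 ])]
2.6584000000000003
```

```bash
python3 - <<'E'
import cv2,numpy as np
a=cv2.imread("pics/w4.png");b=cv2.imread("pics/t4.png")[180:290,350:480]
cv2.imwrite("pics/c4.png",np.hstack([cv2.resize(a[50:350,150:500],(467,400)),cv2.resize(b,None,fx=2.5,fy=400/110)]))
E
```

```text
(no output)
```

View pics/c4.png

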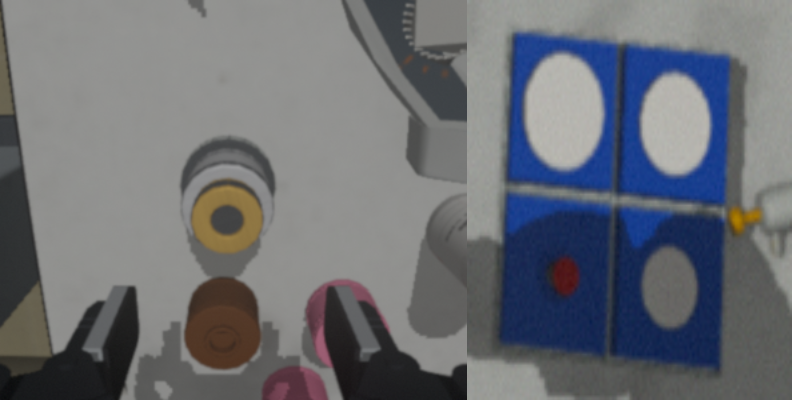

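The plunger stands upright in its block, and the collar at (227,215) in the crop is concentric on the barrel, measured at (0.4848, 0.2237). Now I take the collar.

```bash
python3 - <<'E'
from h import *
t=get_clock()
x,y=.4845,.2237
move_l(np.array([x,y,.115])); print(move_l(np.array([x,y,.087]),vel=.06,f_stop=6))
gripper_to(0,40); o=get_opening(); print("op",o,get_finger_force(),get_position())
if o>.38:
    p=get_position(); move_l(p+[0,0,.03],vel=.08); move_l(np.array([x,y,.19]))
    print("op",get_opening(),get_finger_force())
    tp=shot("scene","s5.png")
    X,Y=.475,-.2072
    move_ptp(np.array([X,Y,.19]),RA); move_l(np.array([X,Y,.08]))
    print(move_l(np.array([X,Y,.053]),vel=.05,f_stop=5),get_position(),get_wrist_force(),get_opening())
    tp=shot("scene","s6.png")
    cv2.imwrite("pics/c6.png",np.hstack([cv2.resize(tp["img"][100:260,330:490],(400,400)),cv2.resize(cv2.imread("pics/s5.png")[160:340,200:380],(400,400))]))
print(get_clock()-t,get_clock())
E
```

```text
False
op 0.4251686282924952 39.671525694429874 [0.4847129  0.22385114 0.08768776]
op 0.42294441402334365 40.16508623957634
True [ 0.47496565 -0.20720908  0.055643  ] [-1.18330868  0.10948373  6.19446984] 0.4253615271531501
5.808299999999999 17.275
```

View pics/c6.png

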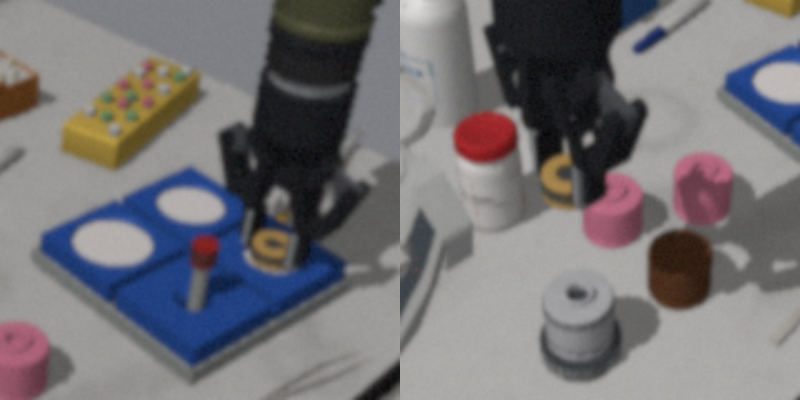

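The collar stopped at TCP z = 0.0556, which puts its underside at 0.032: seated. The plunger stands well, and the bare barrel and base are undisturbed. Next I release it and take the barrel.

```bash
python3 - <<'E'
from h import *
t=get_clock()
gripper_to(.6); p=get_position(); move_l(np.array([p[0],p[1],.16]),vel=.15)
x,y=.4847,.2238
move_ptp(np.array([x,y,.16]),RA); gripper_to(.95)
d=shot("wrist","w7.png"); tp=shot("top","t7.png")
move_l(np.array([x,y,.09])); print(move_l(np.array([x,y,.054]),vel=.07,f_stop=6))
gripper_to(0,60); o=get_opening(); print("op",o,get_finger_force(),get_position())
if o>.55:
    p=get_position(); move_l(p+[0,0,.03],vel=.08); move_l(np.array([x,y,.16]))
    print("op",get_opening(),get_finger_force())
    s5=shot("scene")["img"]
    X,Y=.5735,-.2168
    move_ptp(np.array([X,Y,.16]),RA); move_l(np.array([X,Y,.09]))
    print(move_l(np.array([X,Y,.063]),vel=.05,f_stop=6),get_position(),get_wrist_force(),get_opening())
    s6=shot("scene")["img"]
    cv2.imwrite("pics/c8.png",np.hstack([cv2.resize(s6[100:260,330:490],(400,400)),cv2.resize(s5[160:340,200:380],(400,400))]))
print(get_clock()-t,get_clock())
E
```

```text
False
op 0.5938552680606515 61.460114009678364 [0.48455771 0.22399997 0.05487921]
op 0.593752922356133 63.100844118744135
True [ 0.57365831 -0.21691846  0.06684669] [-0.39147748 -0.1291837   5.97598749] 0.5946531329524338
8.950000000000003 26.225
```

View pics/c8.png

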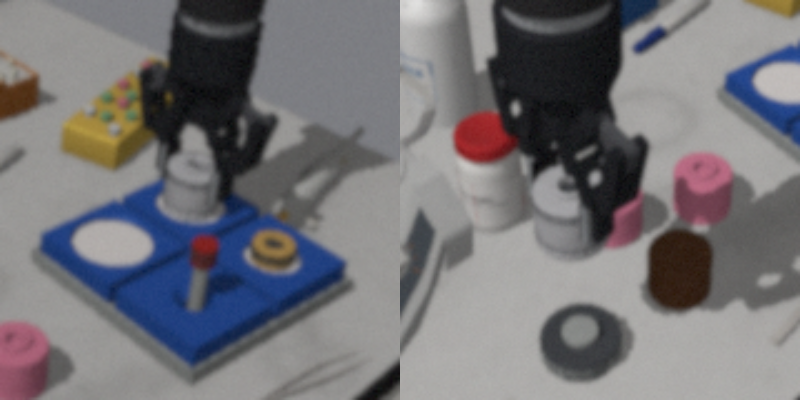

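The barrel's underside is at 0.032, so it is home, and the base stands alone in place. I'll release the barrel and measure the base from the wrist. Then I touch the bench beside the base with the open fingertips to set the grasp height.

```bash
python3 - <<'E'
from h import *
t=get_clock()
gripper_to(.75); p=get_position(); move_l(np.array([p[0],p[1],.17]),vel=.15)
x,y=.4846,.2239
move_ptp(np.array([x,y,.17]),RA); gripper_to(.9)
d=shot("wrist","w9.png"); hsv=cv2.cvtColor(d["img"],cv2.COLOR_BGR2HSV)
m=cv2.inRange(hsv[...,2],0,95); m[:,:220]=0;m[:,420:]=0;m[:120]=0;m[300:]=0
n,l,s,c=cv2.connectedComponentsWithStats(m)
for i in range(1,n):
    if s[i][4]>300: print(s[i],[hit(d,u,s[i][1]+s[i][3]/2,.01)[0].round(4) for u in(s[i][0],s[i][0]+s[i][2])],[hit(d,320,v,.01)[1].round(4) for v in(s[i][1],s[i][1]+s[i][3])])
print(move_l(np.array([x,y,.06])))
print(move_l(np.array([x,y,.012]),vel=.03,f_stop=5),get_position(),get_wrist_force(),get_opening(),get_clock())
cv2.imwrite("pics/c9.png",np.hstack([d["img"][60:360,150:500],shot("wrist")["img"][60:360,150:500]]))
E
```

```text
[ 284  155   73   74 3300] [np.float64(0.4535), np.float64(0.5163)] [np.float64(0.2536), np.float64(0.1871)]
[ 288  263   56   37 1691] [np.float64(0.4538), np.float64(0.5068)] [np.float64(0.153), np.float64(0.1127)]
[220 269  19  31 471] [np.float64(0.3886), np.float64(0.4069)] [np.float64(0.1467), np.float64(0.1127)]
[408 269  12  31 320] [np.float64(0.568), np.float64(0.5795)] [np.float64(0.1467), np.float64(0.1127)]
False
False [0.48476059 0.22395754 0.0121887 ] [-0.29859665  0.43005553 -1.04832086] 0.9005607369935208 31.9667
```

View pics/c9.png

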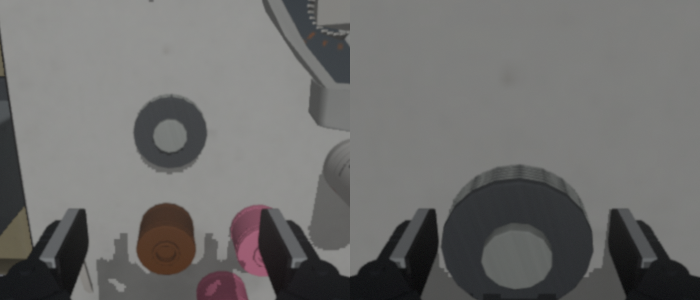

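The base shows at (170,132) in the left half of the crop, centred at about (0.485, 0.223), and the straddling fingers clear it on both sides. They reached TCP z = 0.012 without touching the bench, so I grasp at TCP z = 0.018.

```bash
python3 - <<'E'
from h import *
x,y=.4848,.2236
move_l(np.array([x,y,.018]),vel=.05)
gripper_to(0,60); o=get_opening(); z=get_position()[2]; print("op",o,get_finger_force(),get_position(),get_wrist_force())
if o>.65:
    p=get_position(); move_l(p+[0,0,.03],vel=.06); move_l(np.array([x,y,.15]))
    print("op",get_opening(),get_finger_force())
    s5=shot("scene")["img"]
    X,Y=.5822,-.1188
    move_ptp(np.array([X,Y,.15]),RA); move_l(np.array([X,Y,.032+z+.02]))
    print(move_l(np.array([X,Y,.032+z-.004]),vel=.04,f_stop=6),get_position()[2]-z,get_position(),get_wrist_force(),get_opening())
    s6=shot("scene")["img"]
    cv2.imwrite("pics/c10.png",np.hstack([cv2.resize(s6[100:260,330:490],(400,400)),cv2.resize(s5[160:340,200:380],(400,400))]))
print(get_clock())
E
```

```text
op 0.6954961382344683 63.56561272870749 [0.48441082 0.22364822 0.01870049] [-3.53123839 -0.87443614 10.52404631]
op 0.6931787607550428 65.32693047076464
True 0.03229880448200843 [ 0.58237744 -0.11889452  0.05099929] [-1.65524249 -0.26251246  7.52865366] 0.700875614033725
36.7
```

View pics/c10.png

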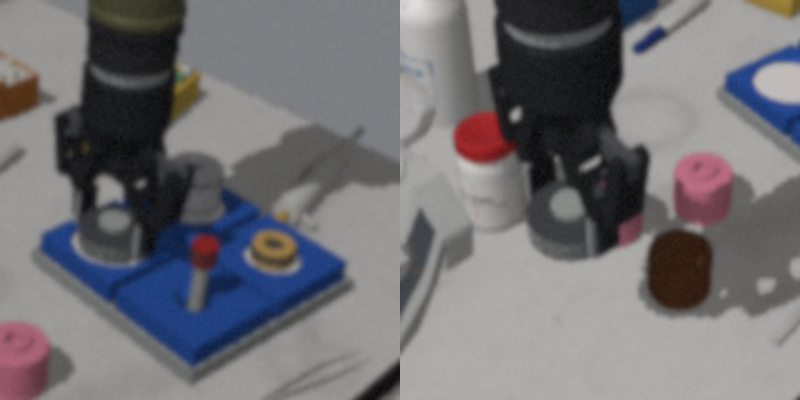

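The rise over the bench is 32.3 mm, which is the recess floor, so the base is home. I'll release it, retreat and check all four parts.

```bash
python3 - <<'E'
from h import *
gripper_to(.76); print(get_wrist_force()); p=get_position()
move_l(p+[0,0,.015],vel=.05); move_l(p+[0,0,.14],vel=.15)
move_ptp(np.array([.45,.05,.25]),RA)
tp,sc=shot("top","t11.png"),shot("scene","s11.png")
cv2.imwrite("pics/c11.png",np.hstack([cv2.resize(tp["img"][60:290,220:470],(400,368)),cv2.resize(sc["img"][100:284,170:480],(400,368))]))
import pickle
hsv=cv2.cvtColor(tp["img"],cv2.COLOR_BGR2HSV); h0=pickle.load(open("top0.pkl","rb"))["img"]
print(get_clock(),"jar/bottle diff",cv2.absdiff(tp["img"],h0)[75:190,225:290].mean())
E
```

```text
[-0.35719499  0.54400621  0.69331465]
39.3583 jar/bottle diff 16.19536231884058
```

View pics/c11.png

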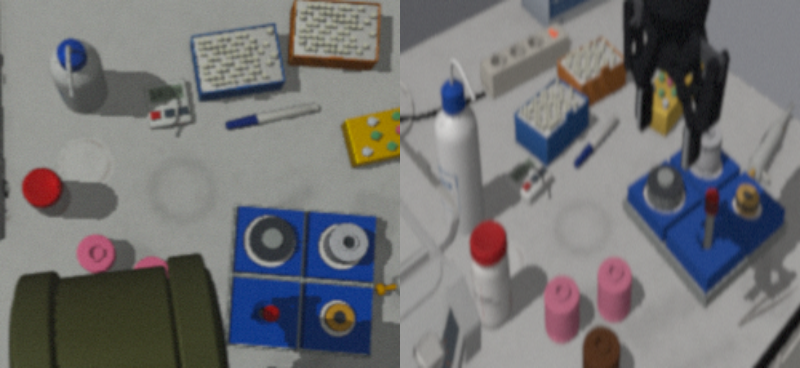

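The final view shows all four parts upright in their recesses: base (270,240), barrel (347,243), collar (340,318) and plunger (270,313) in the crop. The bottle and jar look unmoved, and I check the jar numerically before handing in.

```bash
python3 - <<'E'
from h import *
im=[cv2.imread(f"pics/{n}.png") for n in("top0","t11")]
for i in im:
    h=cv2.cvtColor(i,cv2.COLOR_BGR2HSV)
    for lo,hi,(x0,y0,x1,y1) in(((172,150,60),(180,255,255),(225,160,270,195)),((0,150,60),(8,255,255),(225,160,270,195)),((100,120,50),(130,255,255),(245,80,290,110))):
        print(np.argwhere(cv2.inRange(h,lo,hi)[y0:y1,x0:x1]).mean(0).round(1),end=" ")
    print()
print(hand_in())
E
```

```text
[17.2 20.9] [16.6 20.7] [12.9 19.8] 
[17.  20.9] [16.9 21. ] [13.  19.7] 
the job is handed in; nothing more can be done
None
```

The job is handed in: plunger, collar, barrel and base were moved in that order and stand upright, fully home in their own blocks, after about 39 s of robot time, with the wash bottle and salt jar left where they stood.

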